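# Seat a meter's battery pack in its charger

## Task

Of the two battery packs in the chargers one has not been put home: its front end rides up on the sprung contacts and it sits well short of the end of its bay. With the fingertips on its top, press its front down flat against the sprung contacts and, while pressing, push it forward under the leaf spring until it is fully home against the end of the bay, then let go and move clear. Do not lift the pack, and leave the other pack and everything else on the bench where it is.

Things in the scene. Friction and masses are not known exactly. Their poses are not given: they have to be found in the camera images.
- charger: Charger whose pack is not home: black plastic tray, fixed, 267 mm long (x), 84 wide (y), on the left or right. Origin on the bench on the bay's centre line; x runs along the bay from its open mouth (near the robot) to the end stop, z up. Bay floor 14 mm above the bench; guide walls 66 mm apart, 20 high, from x = -132 mm; end stop at x = +80; behind it a power unit 62 mm high, to x = +135.
- stop (a point): Foot of that charger's end stop, on the bay's centre line, at bay-floor height; axes as the charger's.
- bend (a point): Underside of the bend of that charger's steel leaf spring, 40 mm wide, 45 mm before the stop; at rest 19 mm above the bay floor. It rides up on the 22 mm thick pack and presses it down with about 14 N. In front of the bend the toe turns up towards the mouth; its tip, 62 mm before the stop, is 27 mm above the bay floor. A nose that is not pressed down jams against the toe.
- domes (a point): Top, when raised, of that charger's pair of domed brass contacts, 83 mm before the stop, 9 mm above the bay floor, midway between the two. They are sprung: together 2.8 N when up, 7 N when pressed in flush with the floor.
- charger_b: The other charger, of the same shape and axes, fixed; its pack is home.
- pack: The pack to be seated: grey slab 130 mm long (x), 62 wide (y), 22 thick, about 0.32 kg, in the bay of its charger; origin at the centre of its underside, x to its nose, z up. At the start the tail rests on the bay floor, the nose rides about 10 mm up on the contacts, 65 to 71 mm short of the stop.
- pack_thumb (a point): Thumb rest on the pack's top face, on the centre line, 85 mm behind its nose, 45 before its tail; axes as the pack's. A ridge 46 mm wide (y), 4 long, 3 high has its rear face 14 mm ahead (+x), for a fingertip to push against. At the start this point is about 3.5 mm up; pressed flat it is 36 mm above the bench, which takes about 14 N here. Home, it is 85 mm before the stop.
- pack_nose (a point): Middle of the lower edge of the nose (front end, +x) of the pack to be seated; home, it is at the stop and at bay-floor height.
- pack_tail (a point): Middle of the lower edge of the tail (rear end) of the pack to be seated.
- seated: The other pack, of the same kind, already home in the other charger under its leaf spring. Origin at the centre of its underside, x to its nose. Leave it alone.
- meter: Hand-held meter, 175 x 78 x 30 mm, lying outside one of the chargers. Origin at the centre of its underside.
- beaker_a: Glass beaker, 80 mm diameter, 95 mm high, outside the other charger. Origin at the centre of its underside.
- beaker_b: Glass beaker of the same kind on a paper wipe at the left. Origin at the centre of its underside.
- gel: Clear bottle, 64 mm diameter, 150 mm high, at the right. Origin at the centre of its underside.
- thermo: Thermometer case, 150 x 22 x 16 mm, lying between the two chargers. Origin at the centre of its underside.
There are look-alikes about, which are no part of the job. Leave any green look-alike of the pack alone.

How it is judged:
By the outcome, as a careful person would: the job done as asked, in the order asked, and still so for the second after the job is handed in, with the robot touching nothing.
It also fails if it takes over 38 s, if anything falls off the work surface, if the arm or the gripper's body presses on something with over 40 N, if the wrist force passes 120 N, or if a joint passes its speed limit or range.

## Robot

A 6-joint arm with a two-finger parallel gripper is mounted at the origin on the work surface. World frame = base frame: x ahead of the robot, y to its left, z up, the work surface at z = 0. Lengths are in mm, angles in degrees, forces in N, time in s.
With the tool pointing down it reaches from about 300 to 850 mm from the base axis. Payload 4.2 kg.
Tool frame: the origin (TCP) lies at the very end of the fingers, on their centre line; the grasp point (between the pads) lies 19 mm behind it (env.grip_depth is the distance from the TCP to the grasp point, in mm); y points along the fingers, z is the direction in which the jaws open and shut, and the axes are right-handed (so a half turn about y gives the same grasp; the last joint's range is limited). The gripper opens to 91 mm and grips with 3 to 60 N. Pads are 32 mm wide; open, the fingers measure 118 mm over their backs; the gripper's body (76 mm by 178 mm) begins 60 mm behind the grasp point.
Start: joints at [68.984, 18.312, 89.639, -0, 72.044, -1.146], TCP at [195.44, 540.783, 213.976] pointing down, gripper open.
Joint ranges: [-177.97, 177.97], [-48.28, 115.42], [12.27, 149.76], [-77.06, 257.06], [2.81, 150.46], [-146.56, 146.56]. Speed limits (degrees/s): [147.25, 147.25, 180, 180, 180, 180].

## Interface

Orientations are given as [roll, pitch, yaw] about the fixed x, y, z axes, in that order (R = Rz(yaw) Ry(pitch) Rx(roll)).
In Python, from workcell import state, imaging, job, env gives the robot as it stands.
- The arm moves only by the shell command python3 -m pendant 'ROWS' [FORCE]. ROWS is JSON, a list of rows, each an object with "delta_pos": the shift along the tool's x, y, z in cm, a list of three; "twist": the turn, a rotation vector about the tool's x, y, z in degrees, a list of three; "grip": the opening in per cent of the stroke, from 0 (shut) to 100 (fully open). In form: [{"delta_pos": [tx, ty, tz], "twist": [wx, wy, wz], "grip": grip}, ...]. A call has exactly 5 rows; each row is the pose to reach, as a shift and turn from the pose commanded when the call began, along the tool's axes at that moment; what a row does not reach only later rows make up. A row lasts 1/10 s, in which the tool goes at most 50 mm and 8.59 degrees, less where a joint would pass 70% of its speed; a pose out of reach is approached as far as the arm can. A call with a gripper value outside its range is refused whole. The fingers move at their own pace and stop on an object; FORCE is the grip in N (left out, the last holds). Time passes only in rows, so rows that repeat a pose let the fingers close, or fill a call up. It gives the time, the measured TCP pose, the force and the opening at its end, in the units of the state.
- state(): the state, without advancing time (a new reading comes with each control period).
- imaging.grab_frame(name): name is "scene" or "top" or "wrist"; returns (picture, depth): 420x560x3 uint8, red, green, blue; 420x560 float32, mm along the optical axis (not along the pixel's ray), 0 where there is no reading.
- imaging.camera_info(name): a dict with "fx", "fy", "cx", "cy" (pixels), "k1" (the pictures are not rectified: a ray, as slopes to the right and down, at radius r is drawn at 1 + k1 r^2 times it, then the intrinsics apply), "R" (3x3) and "t" (3): a world point X has camera coordinates R X + t. Camera axes: x right, y down, z forward; pixel columns grow to the right and rows downward; lengths in mm; the calibration is good to about 2 mm. A picture is of the moment at which its call begins: read the wrist's pose just before it. camera_info takes no time and is no camera call; for the wrist camera it gives the pose at the moment of the call.
- job.job_done(): hands the job in, once; it reports no verdict.
The state is a dict: "time_s": time; "qpos": joint angles; "qvel": joint speeds; "effort": joint torques, N m; "ee_pos": TCP position; "ee_rot": TCP orientation; "force": force on the tool from outside, world axes, zero at the start; "torque": the same for the moment, N m; "gripper_width": finger opening in mm.
Only numpy, scipy, OpenCV 4.12 (cv2) and the standard library are available. Lean on these libraries where they do the work, as an engineer would, in place of code of your own. Each camera call takes 0.05 s, during which the arm holds its last target.

## Working session

There is one attempt and no reset: what is moved stays moved. The work goes in short steps, Python scripts to look and compute and a shell command to move; the robot and the scene stay as the last step left them, time stands still between calls to the robot, and variables do not carry over. Pictures are saved under pics/ and viewed, and the job is handed in when it is done.

```bash
ls; mkdir -p pics
cat > h.py <<'E'
import numpy as np, cv2
from workcell import state, imaging, job, env
def und(name,u,v,ci=None):
    c=ci or imaging.camera_info(name)
    xd,yd=(u-c['cx'])/c['fx'],(v-c['cy'])/c['fy']
    x,y=xd,yd
    for _ in range(20):
        f=1+c['k1']*(x*x+y*y); x,y=xd/f,yd/f
    return c,np.array([x,y,1.])
def onplane(name,u,v,z,ci=None):
    c,r=und(name,u,v,ci); R=np.array(c['R']);t=np.array(c['t'])
    o=-R.T@t; d=R.T@r
    return o+d*(z-o[2])/d[2]
def bydepth(name,u,v,dep,ci=None):
    c,r=und(name,u,v,ci); R=np.array(c['R']);t=np.array(c['t'])
    return R.T@(r*dep-t)
def proj(name,X,ci=None):
    c=ci or imaging.camera_info(name)
    p=np.array(c['R'])@np.array(X)+np.array(c['t']); x,y=p[0]/p[2],p[1]/p[2]
    f=1+c['k1']*(x*x+y*y); return c['cx']+c['fx']*x*f, c['cy']+c['fy']*y*f
def crop(img,u0,v0,u1,v1,s,fn):
    cv2.imwrite(fn,cv2.resize(img[v0:v1,u0:u1,::-1],None,fx=s,fy=s,interpolation=cv2.INTER_CUBIC))
E
python3 - <<'E'
from h import *
for n in ['scene','top']:
    p,d=imaging.grab_frame(n); np.savez(f'{n}0.npz',p=p,d=d); cv2.imwrite(f'pics/{n}0.png',p[:,:,::-1])
    c=imaging.camera_info(n); print(n,c['fx'],c['k1'],-np.array(c['R']).T@np.array(c['t']))
s=state();print(s['ee_pos'],s['ee_rot'],s['force'],s['time_s'],s['gripper_width'])
E
```

```text
pics
scene 384.0390475542291 -0.07822118916519163 [1183.1710174  -717.9282854   845.12025371]
top 419.20439515175457 -0.07972861195310038 [ 303.92785453   -4.89848717 1148.20516366]
[195.26397327 540.36840821 213.20717782] [-9.00879917e+01  2.54883347e-04 -1.98683347e+01] [-0.29018839 -0.01548964 -0.72225581] 0.1 91.36547038442164
```

View pics/scene0.png

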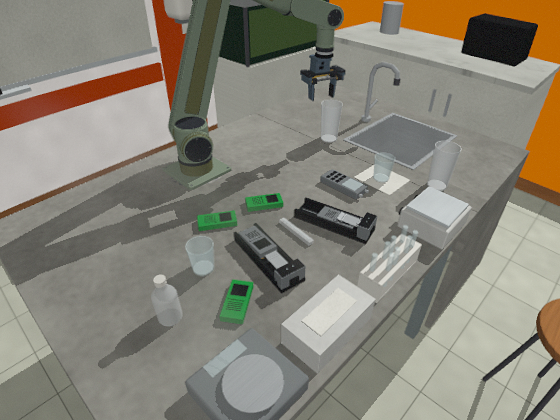

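View pics/top0.png

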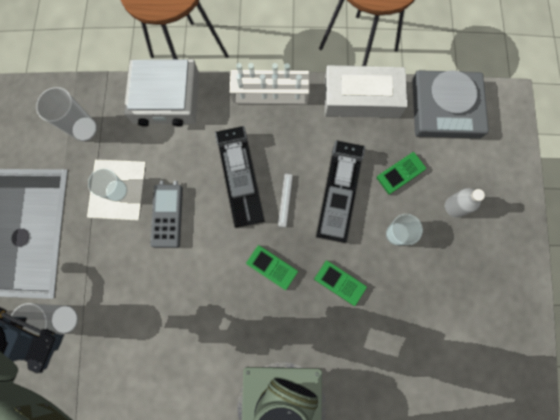

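The scene view shows the two black chargers at about (335,220) and (270,257). In the top view they are at (240,177) and (341,190). There are three green look-alikes at top (273,267), (341,283) and (402,173), and the arm is at lower left. I'll enlarge both chargers.

Run:
```python
from h import *
p=np.load('top0.npz')['p']; crop(p,205,115,375,250,4.5,'pics/t1.png')
p=np.load('scene0.npz')['p']; crop(p,225,185,385,300,5,'pics/s1.png')
```

```text
(no output)
```

View pics/t1.png

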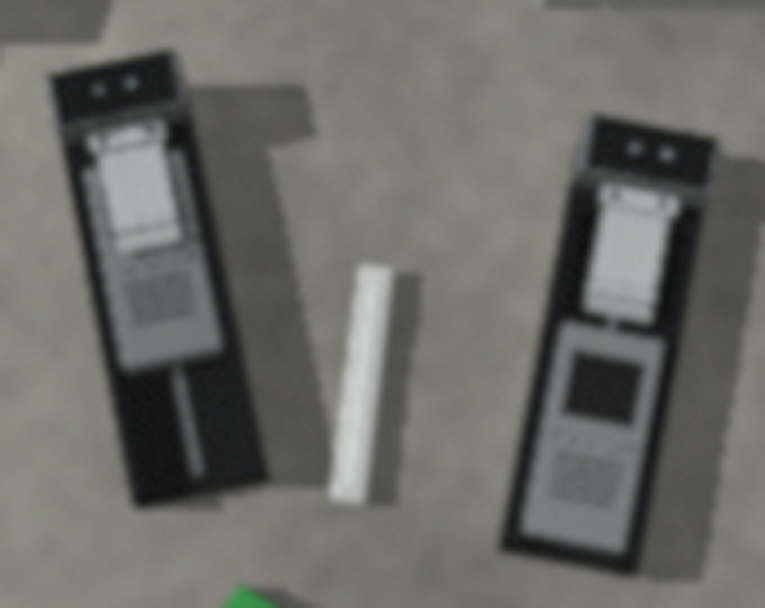

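View pics/s1.png

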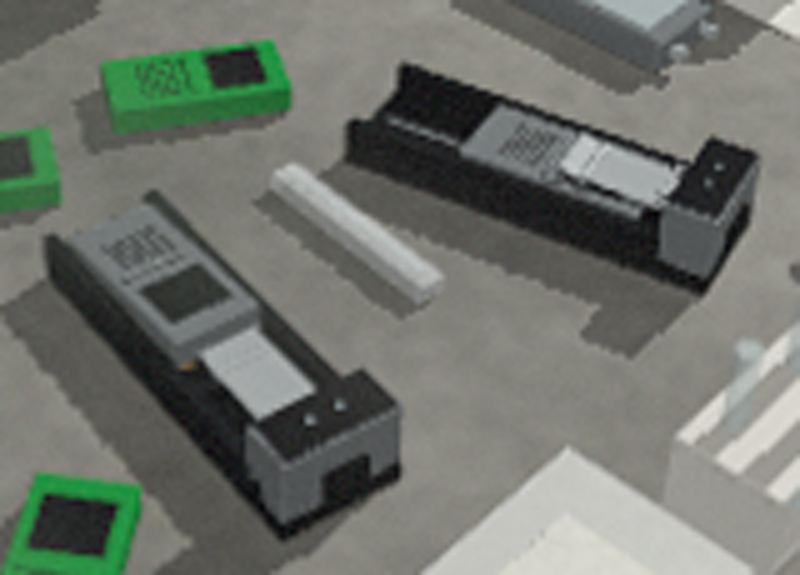

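Candidates, in top view pixels:
- grey pack in the right charger (337,212): about 65 mm from its leaf, with its nose raised
- grey pack in the left charger (240,183): already under its leaf
- green look-alikes at (273,267), (341,283) and (402,173)

The one to seat is the right charger's pack. I'll measure it now.

Run:
```python
from h import *
z=np.load('top0.npz');d=z['d']
def P(cx,cy,h):
    u,v=205+(cx+.5)/4.5-.5,115+(cy+.5)/4.5-.5
    return onplane('top',u,v,h)
pts={'pu backL':(592,115,62),'pu backR':(718,138,62),'mouthL':(502,550,34),'mouthR':(635,573,34),
'tailL':(522,540,36),'tailR':(628,555,36),'noseL':(560,320,46),'noseR':(665,337,46)}
Q={k:P(*v) for k,v in pts.items()}
for k,q in Q.items(): print(k,q.round(1))
b=(Q['pu backL']+Q['pu backR'])/2; m=(Q['mouthL']+Q['mouthR'])/2
v=(b-m)[:2]; L=np.hypot(*v); print('len',L,'yaw',np.degrees(np.arctan2(v[1],v[0])))
n=(Q['noseL']+Q['noseR'])/2;t=(Q['tailL']+Q['tailR'])/2;w=(n-t)[:2];print('pack',np.hypot(*w),np.degrees(np.arctan2(w[1],w[0])))
u=v/L; print('stop',b[:2]-55*u,m[:2]+(132+80)*u); st=(b[:2]-55*u+m[:2]+212*u)/2
print('nose short',(st-n[:2])@u,'tail',(st-t[:2])@u)
for (uu,vv) in [(335,215),(338,200),(334,228),(240,177),(345,155)]:
    print(uu,vv,bydepth('top',uu,vv,d[vv,uu]).round(1))
c=imaging.camera_info('wrist');print(c['R'],-np.array(c['R']).T@np.array(c['t']))
```

```text
pu backL [ 709.2 -136.6   62. ]
pu backR [ 696.1 -212.9   62. ]
mouthL [446.6 -84.7  34. ]
mouthR [ 434.1 -163.8   34. ]
tailL [452.5 -96.5  36. ]
tailR [ 444.5 -159.5   36. ]
noseL [ 584.9 -118.3   46. ]
noseR [ 575.5 -181.5   46. ]
len 267.15021706048384 yaw -10.885933093293104
pack 133.4794231417797 -9.447480774301035
stop [ 648.64240022 -164.35620886] [ 648.4948863  -164.32783971]
nose short 69.9074535294515 tail 203.34481299841596
335 215 [ 505.4 -134.5   41.8]
338 200 [ 546.1 -142.5   44.4]
334 228 [ 471.5 -132.8   32. ]
240 177 [607.7 124.8  37.6]
345 155 [ 668.  -160.5   60. ]
[[ 0.34141729  0.93991066 -0.00147678]
 [ 0.90473933 -0.3282149   0.27151743]
 [ 0.25471743 -0.09403684 -0.96243239]] [123.60993854 567.45741683 383.45023054]
```

```bash
cat >> h.py <<'E'
from scipy.spatial.transform import Rotation as Ro
def togo(X,zyaw):
    """world TCP target, yaw (deg) of tool z, tool down -> tool delta cm, twist"""
    s=state(); R0=Ro.from_euler('xyz',s['ee_rot'],degrees=True)
    R1=Ro.from_euler('xyz',[-90,0,zyaw-90],degrees=True)
    print('t',s['time_s'],'at',np.round(s['ee_pos'],1),np.round(s['ee_rot'],1),'F',np.round(s['force'],1),'grip',s['gripper_width'])
    print('delta cm',np.round(R0.inv().apply(np.array(X)-s['ee_pos'])/10,2),'twist',np.round((R0.inv()*R1).as_rotvec(degrees=True),2))
E
python3 -c "
from h import *
togo([496,-136,200],-10)"
```

```text
t 0.1 at [195.3 540.4 213.2] [-90.1   0.  -19.9] F [-0.3 -0.  -0.7] grip 91.36547038442164
delta cm [ 51.27   1.4  -53.39] twist [7.000e-02 8.013e+01 6.000e-02]
```

```bash
python3 -m pendant '[{"delta_pos":[3.2,0,-3.3],"twist":[0,5,0],"grip":0},{"delta_pos":[6.4,0,-6.6],"twist":[0,10,0],"grip":0},{"delta_pos":[9.6,0,-10],"twist":[0,16,0],"grip":0},{"delta_pos":[12.8,0,-13.3],"twist":[0,21,0],"grip":0},{"delta_pos":[16,0,-16.6],"twist":[0,27,0],"grip":0}]'; python3 -c "
from h import *
togo([496,-136,200],-10)"
```

```text
time_s: 0.6
ee_pos: [289.7, 328.4, 213.6]
ee_rot: [-90.0, -0.0, -47.1]
force: [-0.2, 0.2, 0.7]
gripper_width: 53.9
t 0.6 at [289.7 328.4 213.6] [-90.   -0.  -47.1] F [-0.2  0.2  0.7] grip 53.88431654151724
delta cm [ 48.05   1.38 -16.53] twist [2.000e-02 5.294e+01 2.000e-02]
```

```bash
python3 -m pendant '[{"delta_pos":[4.5,0,-1.6],"twist":[0,5,0],"grip":0},{"delta_pos":[9,0.2,-3.2],"twist":[0,10,0],"grip":0},{"delta_pos":[13.6,0.4,-4.7],"twist":[0,16,0],"grip":0},{"delta_pos":[18.2,0.6,-6.3],"twist":[0,22,0],"grip":0},{"delta_pos":[22.8,0.8,-7.9],"twist":[0,27,0],"grip":0}]'; python3 -c "
from h import *
togo([496,-136,200],-10)"
```

```text
time_s: 1.1
ee_pos: [387.9, 108.0, 205.8]
ee_rot: [-90.0, 0.0, -74.1]
force: [0.2, 0.1, -0.4]
gripper_width: 14.2
t 1.1 at [387.9 108.  205.8] [-90.    0.  -74.1] F [ 0.2  0.1 -0.4] grip 14.15811678060337
delta cm [26.43  0.58  3.7 ] twist [-1.000e-02  2.591e+01 -1.000e-02]
```

```bash
python3 -m pendant '[{"delta_pos":[4.8,0.3,0.7],"twist":[0,6,0],"grip":0},{"delta_pos":[9.6,0.8,1.4],"twist":[0,12,0],"grip":0},{"delta_pos":[14.4,1.2,2.1],"twist":[0,18,0],"grip":0},{"delta_pos":[19.2,1.8,2.8],"twist":[0,24,0],"grip":0},{"delta_pos":[24,2.4,3.5],"twist":[0,26,0],"grip":0}]'
python3 - <<'E'
from h import *
togo([496,-136,200],-10)
c=imaging.camera_info('wrist');p,d=imaging.grab_frame('wrist');np.savez('w1.npz',p=p,d=d);import pickle;pickle.dump(c,open('w1.pkl','wb'))
cv2.imwrite('pics/w1.png',p[:,:,::-1])
E
```

```text
time_s: 1.6
ee_pos: [488.3, -113.0, 181.5]
ee_rot: [-90.0, 0.0, -100.1]
force: [0.6, 0.3, 0.7]
gripper_width: 0.4
t 1.6 at [ 488.3 -113.   181.5] [ -90.     0.  -100.1] F [0.6 0.3 0.7] grip 0.4173888538386883
delta cm [ 2.13 -1.85  1.16] twist [ 0.01 -0.06 -0.02]
```

View pics/w1.png

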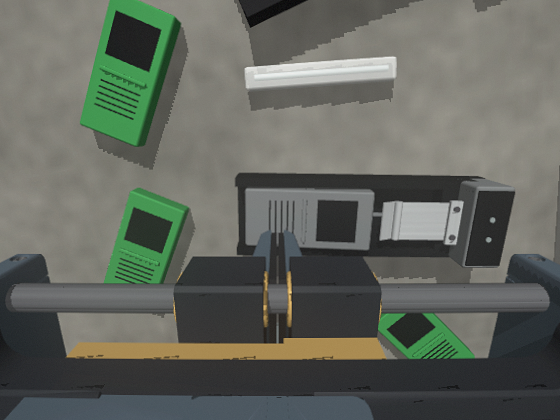

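The wrist view shows the right charger spanning x 236–515 and y 173–268. The grey pack is at (247–372, 188–248), and the shut fingers point at about (278,232). Next I'll enlarge it for edges.

Run:
```python
from h import *
p=np.load('w1.npz')['p']; crop(p,230,165,390,275,5,'pics/w1a.png'); crop(p,370,165,530,275,5,'pics/w1b.png')
```

```text
(no output)
```

View pics/w1a.png

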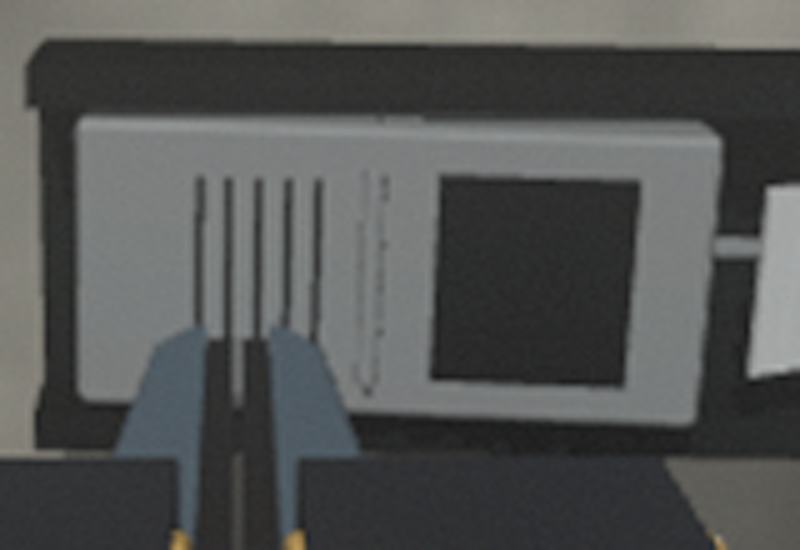

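View pics/w1b.png

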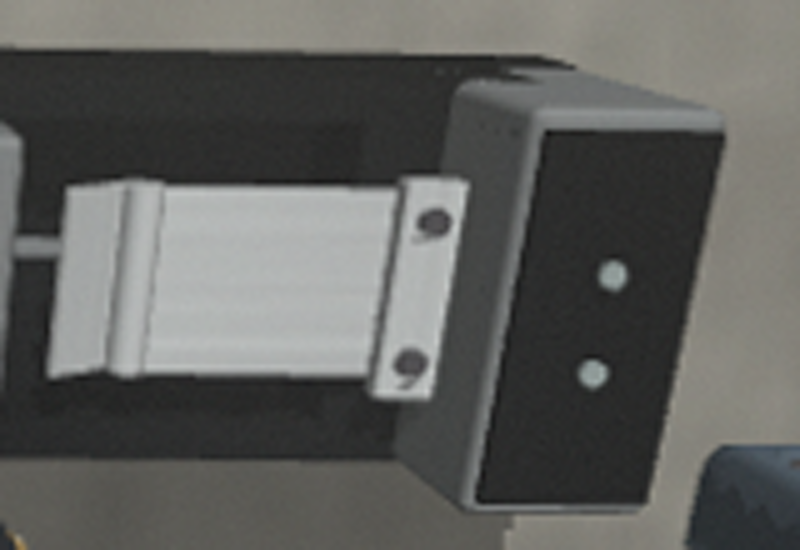

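Run:
```python
from h import *
import pickle
c=pickle.load(open('w1.pkl','rb'));d=np.load('w1.npz')['d']
def A(x,y,z,u0=230): return onplane('wrist',u0+(x+.5)/5-.5,165+(y+.5)/5-.5,z,c)
B=lambda x,y,z:A(x,y,z,370)
pts=dict(tailL=A(80,128,36),tailR=A(80,400,36),noseL=A(718,140,46),noseR=A(697,424,46),
ridgeL=A(365,172,41),ridgeR=A(358,393,41),slot0L=A(200,180,38.5),slot5L=A(320,180,39.5),
puFL=B(545,130,62),puBL=B(723,132,62),puBR=B(645,505,62),puFR=B(475,503,62),
tipL=B(68,185,41),tipR=B(50,377,41),bendL=B(120,182,34),bendR=B(108,376,34))
yaw=np.radians(-10)
for k,q in pts.items(): print(k,q.round(1))
for y in (-9.5,-10,-10.5):
    a=np.radians(y);u=np.array([np.cos(a),np.sin(a)]);v=np.array([-u[1],u[0]])
    print(y,{k:(round((q[:2]-[648.6,-164.3])@u,1),round((q[:2]-[648.6,-164.3])@v,1)) for k,q in pts.items()})
def dep(x,y,u0=230):
    u,v=round(u0+x/5),round(165+y/5); return bydepth('wrist',u,v,d[v,u],c).round(1)
print('depth pts', dep(100,260),dep(150,260),dep(400,280),dep(670,280),dep(690,400),'wall',dep(400,60),'pu',dep(600,200,370),dep(600,450,370),'leaf',dep(85,280,370),dep(300,280,370))
```

```text
tailL [459.  -97.2  36. ]
tailR [ 447.1 -154.7   36. ]
noseL [ 582.8 -119.6   46. ]
noseR [ 572.9 -178.6   46. ]
ridgeL [ 513.9 -115.1   41. ]
ridgeR [ 505.2 -161.5   41. ]
slot0L [ 481.  -111.5   38.5]
slot5L [ 504.8 -115.5   39.5]
puFL [ 676.2 -130.7   62. ]
puBL [ 709.8 -137.    62. ]
puBR [ 696. -212.   62.]
puFR [ 661.9 -205.3   62. ]
tipL [ 593.2 -132.    41. ]
tipR [ 585.9 -172.4   41. ]
bendL [ 605.9 -135.4   34. ]
bendR [ 600.  -177.4   34. ]
-9.5 {'tailL': (np.float64(-198.0), np.float64(34.8)), 'tailR': (np.float64(-200.3), np.float64(-23.8)), 'noseL': (np.float64(-72.2), np.float64(33.2)), 'noseR': (np.float64(-72.3), np.float64(-26.6)), 'ridgeL': (np.float64(-140.9), np.float64(26.3)), 'ridgeR': (np.float64(-141.9), np.float64(-20.9)), 'slot0L': (np.float64(-174.0), np.float64(24.4)), 'slot5L': (np.float64(-149.9), np.float64(24.4)), 'puFL': (np.float64(21.7), np.float64(37.7)), 'puBL': (np.float64(55.8), np.float64(37.0)), 'puBR': (np.float64(54.6), np.float64(-39.2)), 'puFR': (np.float64(19.8), np.float64(-38.2)), 'tipL': (np.float64(-60.0), np.float64(22.7)), 'tipR': 
[... 1248 characters left out ...]
4), np.float64(21.4)), 'slot5L': (np.float64(-150.3), np.float64(21.8)), 'puFL': (np.float64(21.1), np.float64(38.1)), 'puBL': (np.float64(55.2), np.float64(38.0)), 'puBR': (np.float64(55.3), np.float64(-38.3)), 'puFR': (np.float64(20.5), np.float64(-37.9)), 'tipL': (np.float64(-60.4), np.float64(21.7)), 'tipR': (np.float64(-60.2), np.float64(-19.4)), 'bendL': (np.float64(-47.3), np.float64(20.6)), 'bendR': (np.float64(-45.4), np.float64(-21.8))}
depth pts [ 457.8 -125.7   35.8] [ 468.  -127.4   36.2] [ 517.9 -139.9   39. ] [ 571.3 -147.8   44.2] [ 572.8 -174.6   43.8] wall [525.8 -97.8  23.2] pu [ 686.4 -146.4   62.9] [ 687.1 -198.7   62.1] leaf [ 596.  -154.    38.6] [ 639.5 -161.5   39.5]
```

```bash
python3 -c "
from h import *
togo([494.3,-135.5,58],-10.2)"
```

```text
t 1.65 at [ 491.5 -119.2  180.5] [ -89.8   -0.3 -100.2] F [ 3.8 -5.9 -0.2] grip 0.21890132610311872
delta cm [ 1.49 12.26  0.52] twist [-0.19 -0.    0.29]
```

```bash
python3 -m pendant '[{"delta_pos":[0,2,0],"twist":[0,0,0],"grip":0},{"delta_pos":[0,5,0],"twist":[0,0,0],"grip":0},{"delta_pos":[0,8,0],"twist":[0,0,0],"grip":0},{"delta_pos":[0,8,0],"twist":[0,0,0],"grip":0},{"delta_pos":[0,8,0],"twist":[0,0,0],"grip":0}]'; python3 -c "
from h import *
togo([494.3,-135.5,55],-10.2)"
```

```text
time_s: 2.15
ee_pos: [488.0, -110.7, 102.1]
ee_rot: [-90.0, 0.0, -99.9]
force: [0.5, -0.5, -0.0]
gripper_width: 0.7
t 2.15 at [ 488.  -110.7  102.1] [-90.    0.  -99.9] F [ 0.5 -0.5 -0. ] grip 0.6752373992947134
delta cm [2.33 4.71 1.05] twist [ 0.05  0.34 -0.01]
```

```bash
python3 -m pendant '[{"delta_pos":[1,1,0.4],"twist":[0,0.3,0],"grip":0},{"delta_pos":[2.3,2.5,1],"twist":[0,0.3,0],"grip":0},{"delta_pos":[2.3,4,1],"twist":[0,0.3,0],"grip":0},{"delta_pos":[2.3,4.7,1],"twist":[0,0.3,0],"grip":0},{"delta_pos":[2.3,4.7,1],"twist":[0,0.3,0],"grip":0}]'
python3 - <<'E'
from h import *
togo([494.3,-135.5,39],-10.2)
c=imaging.camera_info('wrist');p,d=imaging.grab_frame('wrist');np.savez('w2.npz',p=p,d=d);import pickle;pickle.dump(c,open('w2.pkl','wb'))
cv2.imwrite('pics/w2.png',p[:,:,::-1]);togo([494.3,-135.5,39],-10.2)
E
```

```text
time_s: 2.65
ee_pos: [493.8, -135.6, 54.7]
ee_rot: [-90.0, 0.0, -100.2]
force: [0.5, -0.7, -0.2]
gripper_width: 0.6
t 2.65 at [ 493.8 -135.6   54.7] [ -90.     0.  -100.2] F [ 0.5 -0.7 -0.2] grip 0.602044860626602
delta cm [-0.02  1.57  0.05] twist [ 0.04  0.02 -0.  ]
t 2.7 at [ 494.2 -135.5   55.3] [ -90.    -0.  -100.2] F [-0.3 -0.2 -0.1] grip 0.6284407611945426
delta cm [-0.01  1.63  0.  ] twist [-0.04  0.03  0.  ]
```

View pics/w2.png

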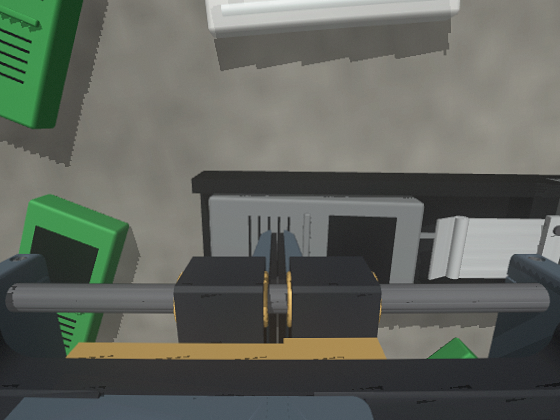

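Run:
```python
from h import *
import pickle
z=np.load('w2.npz');p=z['p'];d=z['d'];c=pickle.load(open('w2.pkl','rb')); crop(p,235,185,345,265,7,'pics/w2a.png')
print(c['fx'],proj('wrist',[494.2,-135.5,55.3],c))
for u in range(255,312,3): print(u,[ (d[v,u].round(0)) for v in (236,240,245,250)])
```

```text
319.95033007340095 (np.float64(277.5229627731752), np.float64(260.40338760301825))
255 [np.float32(200.0), np.float32(200.0), np.float32(201.0), np.float32(152.0)]
258 [np.float32(198.0), np.float32(201.0), np.float32(158.0), np.float32(152.0)]
261 [np.float32(170.0), np.float32(164.0), np.float32(158.0), np.float32(151.0)]
264 [np.float32(172.0), np.float32(164.0), np.float32(157.0), np.float32(151.0)]
267 [np.float32(170.0), np.float32(164.0), np.float32(157.0), np.float32(150.0)]
270 [np.float32(172.0), np.float32(165.0), np.float32(158.0), np.float32(152.0)]
273 [np.float32(174.0), np.float32(168.0), np.float32(162.0), np.float32(156.0)]
276 [np.float32(174.0), np.float32(167.0), np.float32(162.0), np.float32(156.0)]
279 [np.float32(175.0), np.float32(169.0), np.float32(162.0), np.float32(155.0)]
282 [np.float32(174.0), np.float32(169.0), np.float32(161.0), np.float32(156.0)]
285 [np.float32(171.0), np.float32(165.0), np.float32(157.0), np.float32(152.0)]
288 [np.float32(170.0), np.float32(164.0), np.float32(157.0), np.float32(151.0)]
291 [np.float32(170.0), np.float32(165.0), np.float32(158.0), np.float32(153.0)]
294 [np.float32(170.0), np.float32(164.0), np.float32(158.0), np.float32(151.0)]
297 [np.float32(198.0), np.float32(198.0), np.float32(158.0), np.float32(151.0)]
300 [np.float32(198.0), np.float32(198.0), np.float32(199.0), np.float32(152.0)]
303 [np.float32(198.0), np.float32(196.0), np.float32(196.0), np.float32(197.0)]
306 [np.float32(193.0), np.float32(194.0), np.float32(195.0), np.float32(196.0)]
309 [np.float32(193.0), np.float32(195.0), np.float32(195.0), np.float32(196.0)]
```

View pics/w2a.png

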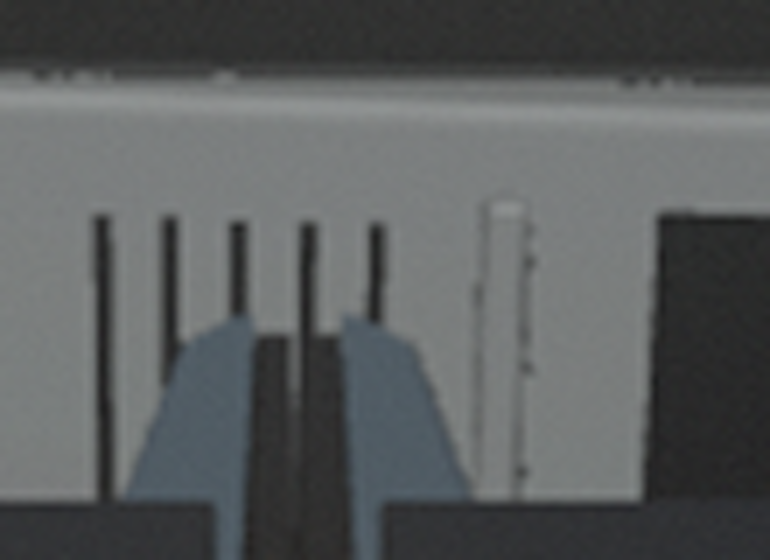

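Fingertips are centred laterally, about 9 mm behind the ridge (crop 480,350). They taper and measure about ±8 mm at ridge height. I'll move forward 5 mm and go down to just above the pack.

```bash
python3 -m pendant '[{"delta_pos":[0,0.4,0.3],"twist":[0,0,0],"grip":0},{"delta_pos":[0,0.8,0.5],"twist":[0,0,0],"grip":0},{"delta_pos":[0,1.2,0.5],"twist":[0,0,0],"grip":0},{"delta_pos":[0,1.4,0.5],"twist":[0,0,0],"grip":0},{"delta_pos":[0,1.4,0.5],"twist":[0,0,0],"grip":0}]'; python3 -m pendant '[{"delta_pos":[0,0.05,0],"twist":[0,0,0],"grip":0},{"delta_pos":[0,0.1,0],"twist":[0,0,0],"grip":0},{"delta_pos":[0,0.15,0],"twist":[0,0,0],"grip":0},{"delta_pos":[0,0.2,0],"twist":[0,0,0],"grip":0},{"delta_pos":[0,0.2,0],"twist":[0,0,0],"grip":0}]'
```

```text
time_s: 3.2
ee_pos: [498.5, -136.1, 40.5]
ee_rot: [-90.1, 0.0, -100.2]
force: [-0.5, -0.2, -0.1]
gripper_width: 0.2
time_s: 3.7
ee_pos: [499.3, -136.2, 39.3]
ee_rot: [-89.9, 0.0, -100.2]
force: [-0.6, 0.5, 3.2]
gripper_width: 0.1
```

Contact at z≈39.5, as predicted. Now I'll press down 5 mm.

```bash
python3 -m pendant '[{"delta_pos":[0,0.1,0],"twist":[0,0,0],"grip":0},{"delta_pos":[0,0.2,0],"twist":[0,0,0],"grip":0},{"delta_pos":[0,0.3,0],"twist":[0,0,0],"grip":0},{"delta_pos":[0,0.4,0],"twist":[0,0,0],"grip":0},{"delta_pos":[0,0.4,0],"twist":[0,0,0],"grip":0}]'
```

```text
time_s: 4.2
ee_pos: [500.4, -136.5, 36.4]
ee_rot: [-89.8, -0.0, -100.2]
force: [-0.5, 1.3, 11.1]
gripper_width: 0.5
```

```bash
python3 -m pendant '[{"delta_pos":[0,0.1,0],"twist":[0,0,0],"grip":0},{"delta_pos":[0,0.2,0],"twist":[0,0,0],"grip":0},{"delta_pos":[0,0.3,0],"twist":[0,0,0],"grip":0},{"delta_pos":[0,0.3,0],"twist":[0,0,0],"grip":0},{"delta_pos":[0,0.3,0],"twist":[0,0,0],"grip":0}]'
```

```text
time_s: 4.7
ee_pos: [500.5, -136.5, 36.2]
ee_rot: [-89.7, -0.0, -100.2]
force: [-5.5, 2.6, 32.9]
gripper_width: 0.3
```

```bash
python3 -m pendant '[{"delta_pos":[0,0,0.2],"twist":[0,0,0],"grip":0},{"delta_pos":[0,0,0.5],"twist":[0,0,0],"grip":0},{"delta_pos":[0,0,0.8],"twist":[0,0,0],"grip":0},{"delta_pos":[0,0,1.2],"twist":[0,0,0],"grip":0},{"delta_pos":[0,0,1.5],"twist":[0,0,0],"grip":0}]'
python3 - <<'E'
from h import *
p,d=imaging.grab_frame('wrist');cv2.imwrite('pics/w3.png',p[:,:,::-1])
E
```

```text
time_s: 5.2
ee_pos: [512.6, -138.9, 36.2]
ee_rot: [-90.1, -0.0, -100.1]
force: [-11.6, 1.8, 35.9]
gripper_width: 0.2
```

View pics/w3.png

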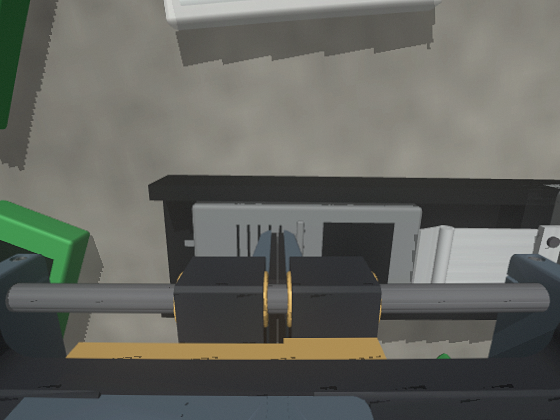

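The pack is flat and moving with the fingers. Its nose (418,250) is reaching the toe, with the nose top below the toe. I'll keep going.

```bash
python3 -m pendant '[{"delta_pos":[0,0,0.3],"twist":[0,0,0],"grip":0},{"delta_pos":[0,0,0.6],"twist":[0,0,0],"grip":0},{"delta_pos":[0,0,0.9],"twist":[0,0,0],"grip":0},{"delta_pos":[0,0,1.2],"twist":[0,0,0],"grip":0},{"delta_pos":[0,0,1.5],"twist":[0,0,0],"grip":0}]'
python3 - <<'E'
from h import *
p,d=imaging.grab_frame('wrist');cv2.imwrite('pics/w4.png',p[:,:,::-1])
E
```

```text
time_s: 5.75
ee_pos: [520.9, -140.3, 36.1]
ee_rot: [-90.9, -0.0, -100.1]
force: [-26.0, 3.8, 51.5]
gripper_width: 0.2
```

View pics/w4.png

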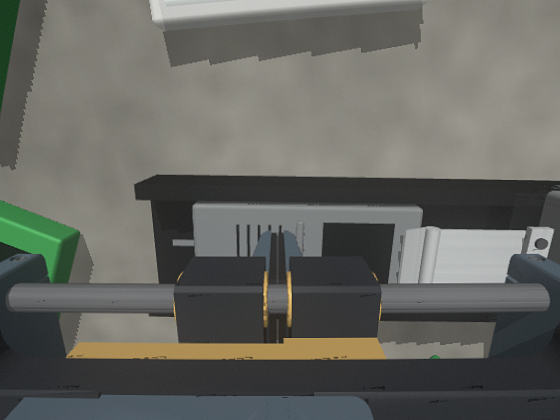

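```bash
python3 -m pendant '[{"delta_pos":[0,-0.1,0],"twist":[0,0,0],"grip":0},{"delta_pos":[0,-0.15,0.1],"twist":[0,0,0],"grip":0},{"delta_pos":[0,-0.15,0.2],"twist":[0,0,0],"grip":0},{"delta_pos":[0,-0.15,0.3],"twist":[0,0,0],"grip":0},{"delta_pos":[0,-0.15,0.4],"twist":[0,0,0],"grip":0}]'
```

```text
time_s: 6.3
ee_pos: [523.5, -140.6, 36.2]
ee_rot: [-91.0, 0.0, -100.1]
force: [-24.0, 2.7, 41.5]
gripper_width: 0.3
```

```bash
python3 -m pendant '[{"delta_pos":[0,-0.05,0.2],"twist":[0,0,0],"grip":0},{"delta_pos":[0,-0.1,0.4],"twist":[0,0,0],"grip":0},{"delta_pos":[0,-0.1,0.6],"twist":[0,0,0],"grip":0},{"delta_pos":[0,-0.1,0.8],"twist":[0,0,0],"grip":0},{"delta_pos":[0,-0.1,1.0],"twist":[0,0,0],"grip":0}]'
```

```text
time_s: 6.8
ee_pos: [526.9, -141.1, 36.2]
ee_rot: [-91.9, 0.0, -100.1]
force: [-34.9, 4.3, 46.7]
gripper_width: 0.6
```

Run:
```python
from h import *
p,d=imaging.grab_frame('wrist');crop(p,130,170,560,330,1.8,'pics/w5.png')
p,d=imaging.grab_frame('scene');crop(p,225,215,315,300,6,'pics/s5.png')
togo([523.5,-140,36],-10.2)
```

```text
t 6.9 at [ 527.  -141.1   36.2] [-9.190e+01  1.000e-01 -1.001e+02] F [-32.9   5.   44.1] grip 0.21964468257373798
delta cm [-0.04  0.03 -0.37] twist [ 1.86  0.09 -0.05]
```

View pics/w5.png

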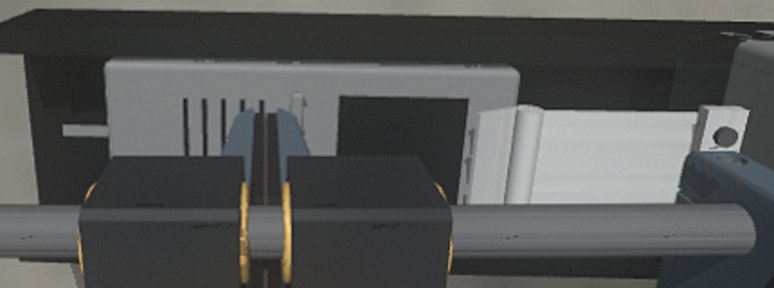

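View pics/s5.png

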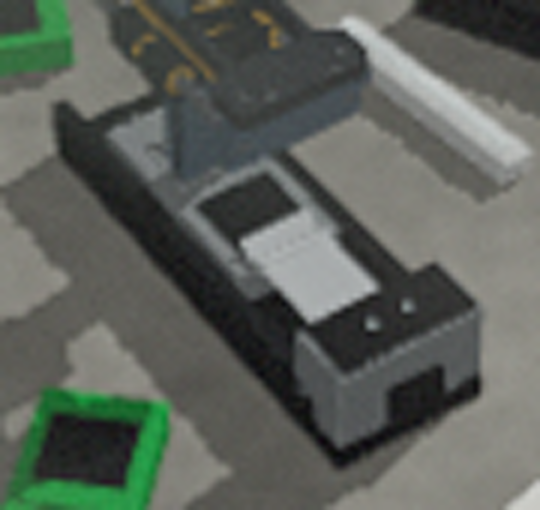

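The nose is at the bend and the leaf is lifting. Most of the resistance is friction, so I'll ease the downward press a little and keep pushing.

```bash
python3 -m pendant '[{"delta_pos":[0,-0.1,0],"twist":[0,0,0],"grip":0},{"delta_pos":[0,-0.2,0.1],"twist":[0,0,0],"grip":0},{"delta_pos":[0,-0.2,0.2],"twist":[0,0,0],"grip":0},{"delta_pos":[0,-0.2,0.3],"twist":[0,0,0],"grip":0},{"delta_pos":[0,-0.2,0.4],"twist":[0,0,0],"grip":0}]'
```

```text
time_s: 7.4
ee_pos: [538.9, -143.1, 36.3]
ee_rot: [-90.9, 0.0, -100.2]
force: [-13.4, 1.8, 14.9]
gripper_width: 0.3
```

```bash
python3 -m pendant '[{"delta_pos":[0,0.1,0.3],"twist":[0,0,0],"grip":0},{"delta_pos":[0,0.1,0.6],"twist":[0,0,0],"grip":0},{"delta_pos":[0,0.1,0.9],"twist":[0,0,0],"grip":0},{"delta_pos":[0,0.1,1.2],"twist":[0,0,0],"grip":0},{"delta_pos":[0,0.1,1.5],"twist":[0,0,0],"grip":0}]'
```

```text
time_s: 7.9
ee_pos: [554.0, -145.9, 36.2]
ee_rot: [-90.9, 0.0, -100.1]
force: [-16.1, 3.1, 21.9]
gripper_width: 0.8
```

```bash
python3 -m pendant '[{"delta_pos":[0,0,0.2],"twist":[0,0,0],"grip":0},{"delta_pos":[0,0,0.4],"twist":[0,0,0],"grip":0},{"delta_pos":[0,0,0.6],"twist":[0,0,0],"grip":0},{"delta_pos":[0,0,0.8],"twist":[0,0,0],"grip":0},{"delta_pos":[0,0,0.9],"twist":[0,0,0],"grip":0}]'
```

```text
time_s: 8.4
ee_pos: [563.4, -147.6, 36.2]
ee_rot: [-90.8, 0.0, -100.1]
force: [-13.8, 2.1, 19.6]
gripper_width: 0.4
```

```bash
python3 -m pendant '[{"delta_pos":[0,0,0.1],"twist":[0,0,0],"grip":0},{"delta_pos":[0,0,0.2],"twist":[0,0,0],"grip":0},{"delta_pos":[0,0,0.3],"twist":[0,0,0],"grip":0},{"delta_pos":[0,0,0.4],"twist":[0,0,0],"grip":0},{"delta_pos":[0,0,0.5],"twist":[0,0,0],"grip":0}]'
```

```text
time_s: 8.9
ee_pos: [568.3, -148.5, 36.2]
ee_rot: [-90.8, 0.0, -100.1]
force: [-14.1, 3.0, 19.6]
gripper_width: 0.4
```

```bash
python3 -m pendant '[{"delta_pos":[0,0,0.1],"twist":[0,0,0],"grip":0},{"delta_pos":[0,0,0.2],"twist":[0,0,0],"grip":0},{"delta_pos":[0,0,0.3],"twist":[0,0,0],"grip":0},{"delta_pos":[0,0,0.3],"twist":[0,0,0],"grip":0},{"delta_pos":[0,0,0.3],"twist":[0,0,0],"grip":0}]'
```

```text
time_s: 9.4
ee_pos: [571.8, -149.2, 36.3]
ee_rot: [-90.7, 0.0, -100.2]
force: [-14.0, 1.8, 18.2]
gripper_width: 0.3
```

```bash
python3 -m pendant '[{"delta_pos":[0,0,0.1],"twist":[0,0,0],"grip":0},{"delta_pos":[0,0,0.2],"twist":[0,0,0],"grip":0},{"delta_pos":[0,0,0.3],"twist":[0,0,0],"grip":0},{"delta_pos":[0,0,0.3],"twist":[0,0,0],"grip":0},{"delta_pos":[0,0,0.3],"twist":[0,0,0],"grip":0}]'
python3 - <<'E'
from h import *
p,d=imaging.grab_frame('wrist');crop(p,130,170,560,330,1.8,'pics/w6.png')
togo([523.5,-140,36],-10.2)
E
```

```text
time_s: 9.9
ee_pos: [573.4, -149.4, 36.2]
ee_rot: [-90.9, 0.0, -100.1]
force: [-15.7, 3.1, 20.6]
gripper_width: 0.2
t 9.95 at [ 573.4 -149.4   36.3] [ -90.9    0.  -100.1] F [-16.9   2.5  21.4] grip 0.19283038683916406
delta cm [-0.05  0.1  -5.07] twist [ 0.88  0.06 -0.03]
```

View pics/w6.png

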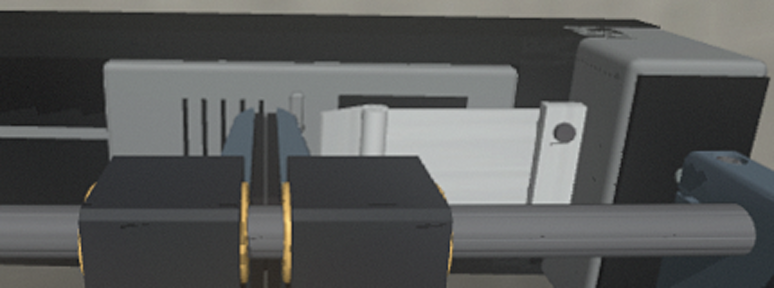

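Run:
```python
from h import *
c=imaging.camera_info('wrist'); a=np.radians(-10.2);u=np.array([np.cos(a),np.sin(a)]);v=np.array([-u[1],u[0]]);S=np.array([648.6,-164.3])
for z in (14,36):
    P=np.r_[S+29*v,z]; q=np.array(proj('wrist',P,c)); print(z,(q-[130,170])*1.8)
def X(x,y,z): 
    q=onplane('wrist',130+x/1.8,170+y/1.8,z,c)[:2]-S; return (q@u).round(1),(q@v).round(1)
print('nose',X(516,72,36),X(514,100,36),'tail',X(105,72,36),X(107,130,36),'ridge',X(290,97,38))
```

```text
14 [487.84539497  62.2660524 ]
36 [513.31753975  80.24668539]
nose (np.float64(0.5), np.float64(31.6)) (np.float64(1.0), np.float64(22.6)) tail (np.float64(-125.9), np.float64(31.2)) (np.float64(-126.8), np.float64(12.0)) ridge (np.float64(-68.7), np.float64(24.0))
```

By this estimate the nose is at the stop to within about 2 mm. I'll confirm by pushing on until the force climbs without motion.

```bash
python3 -m pendant '[{"delta_pos":[0,0,0.1],"twist":[0,0,0],"grip":0},{"delta_pos":[0,0,0.2],"twist":[0,0,0],"grip":0},{"delta_pos":[0,0,0.3],"twist":[0,0,0],"grip":0},{"delta_pos":[0,0,0.4],"twist":[0,0,0],"grip":0},{"delta_pos":[0,0,0.4],"twist":[0,0,0],"grip":0}]'
```

```text
time_s: 10.45
ee_pos: [573.4, -149.4, 36.2]
ee_rot: [-91.4, 0.0, -100.1]
force: [-23.4, 4.4, 28.0]
gripper_width: 0.6
```

```bash
python3 -m pendant '[{"delta_pos":[0,-0.1,0.2],"twist":[0,0,0],"grip":0},{"delta_pos":[0,-0.15,0.4],"twist":[0,0,0],"grip":0},{"delta_pos":[0,-0.15,0.5],"twist":[0,0,0],"grip":0},{"delta_pos":[0,-0.15,0.5],"twist":[0,0,0],"grip":0},{"delta_pos":[0,-0.15,0.5],"twist":[0,0,0],"grip":0}]'
```

```text
time_s: 10.95
ee_pos: [573.6, -149.5, 36.3]
ee_rot: [-92.0, 0.1, -100.1]
force: [-30.8, 4.0, 28.3]
gripper_width: 0.5
```

It's hard against the stop: 31 N forward and no motion. Next I'll relieve the forward push, then lift straight off.

```bash
python3 -m pendant '[{"delta_pos":[0,0,-0.3],"twist":[0,0,0],"grip":0},{"delta_pos":[0,0,-0.6],"twist":[0,0,0],"grip":0},{"delta_pos":[0,0,-0.9],"twist":[0,0,0],"grip":0},{"delta_pos":[0,0,-1.0],"twist":[0,0,0],"grip":0},{"delta_pos":[0,0,-1.0],"twist":[0,0,0],"grip":0}]'
```

```text
time_s: 11.45
ee_pos: [573.4, -149.4, 36.3]
ee_rot: [-90.8, 0.0, -100.2]
force: [-10.8, 2.1, 10.5]
gripper_width: 0.1
```

```bash
python3 -m pendant '[{"delta_pos":[0,0,-0.2],"twist":[0,0,0],"grip":0},{"delta_pos":[0,0,-0.4],"twist":[0,0,0],"grip":0},{"delta_pos":[0,-0.1,-0.5],"twist":[0,0,0],"grip":0},{"delta_pos":[0,-0.2,-0.5],"twist":[0,0,0],"grip":0},{"delta_pos":[0,-0.3,-0.6],"twist":[0,0,0],"grip":0}]'
```

```text
time_s: 11.95
ee_pos: [574.3, -149.8, 39.9]
ee_rot: [-89.9, -0.0, -100.2]
force: [0.9, -0.3, 0.3]
gripper_width: 0.3
```

```bash
python3 -m pendant '[{"delta_pos":[0,-0.5,-0.2],"twist":[0,0,0],"grip":0},{"delta_pos":[0,-2,-0.5],"twist":[0,0,0],"grip":0},{"delta_pos":[0,-5,-1],"twist":[0,0,0],"grip":0},{"delta_pos":[0,-9,-2],"twist":[0,0,0],"grip":0},{"delta_pos":[0,-13,-4],"twist":[0,0,0],"grip":0}]'; python3 -m pendant '[{"delta_pos":[-2,0,-4],"twist":[0,0,0],"grip":0},{"delta_pos":[-2,0,-8],"twist":[0,0,0],"grip":0},{"delta_pos":[-2,0,-10],"twist":[0,0,0],"grip":0},{"delta_pos":[-2,0,-10],"twist":[0,0,0],"grip":0},{"delta_pos":[-2,0,-10],"twist":[0,0,0],"grip":0}]'
python3 - <<'E'
from h import *
p,d=imaging.grab_frame('top');crop(p,205,115,375,250,4.5,'pics/t7.png')
p,d=imaging.grab_frame('scene');crop(p,225,185,385,300,5,'pics/s7.png')
p,d=imaging.grab_frame('wrist');cv2.imwrite('pics/w7.png',p[:,:,::-1])
print(state()['force'])
E
```

```text
time_s: 12.45
ee_pos: [534.9, -142.7, 172.3]
ee_rot: [-89.9, -0.0, -100.2]
force: [0.1, 0.1, 0.4]
gripper_width: 0.2
time_s: 12.95
ee_pos: [440.4, -105.5, 171.3]
ee_rot: [-89.8, -0.0, -100.2]
force: [0.4, 0.5, 2.1]
gripper_width: 0.1
[ 0.618724    0.27005946 -0.88207527]
```

View pics/t7.png

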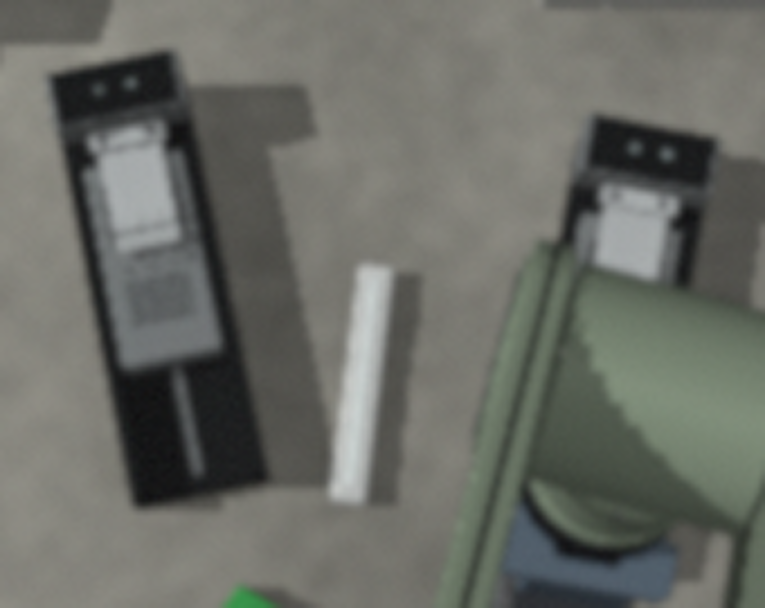

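View pics/s7.png

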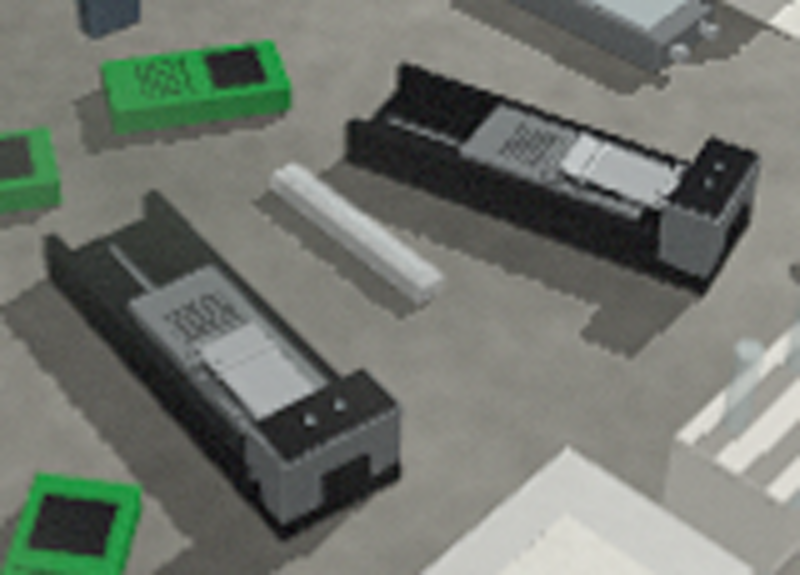

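View pics/w7.png

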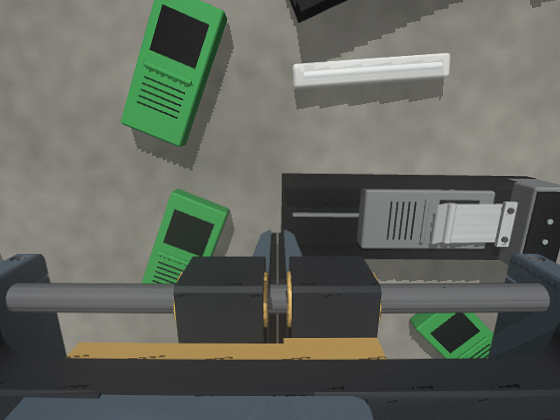

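Run:
```python
from h import *
c=imaging.camera_info('wrist'); a=np.radians(-10.2);u=np.array([np.cos(a),np.sin(a)]);v=np.array([-u[1],u[0]]);S=np.array([648.6,-164.3])
p,d=imaging.grab_frame('wrist')
crop(p,350,180,530,265,4.4,'pics/w8.png')
for uu,vv,z in [(362,192,36),(359,247,36),(494,196,36),(425,200,38)]:
    q=onplane('wrist',uu,vv,z,c)[:2]-S; print((q@u).round(1),(q@v).round(1))
for uu,vv in [(372,220),(412,220),(480,198),(490,198)]: print(bydepth('wrist',uu,vv,d[vv,uu],c).round(1))
```

```text
-131.8 31.8
-130.8 -25.8
-0.3 27.7
-69.8 24.2
[ 531.6 -140.4   35. ]
[ 571.1 -147.3   35.7]
[ 639.6 -136.7   35.5]
[ 649.8 -138.6   35.2]
```

View pics/w8.png

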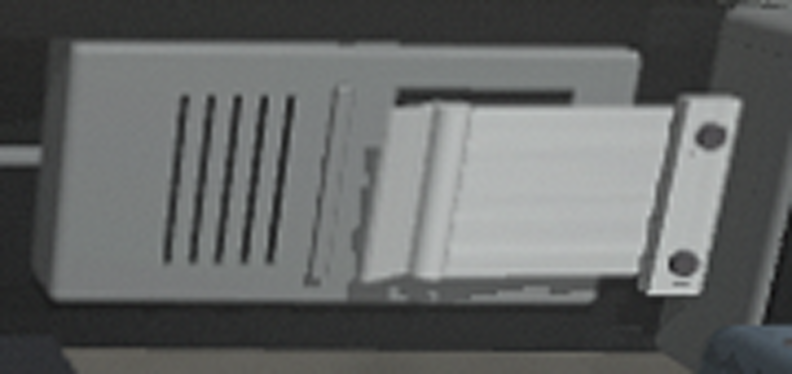

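```bash
python3 -c "
from h import *
print(job.job_done())"
```

```text
the job is handed in; nothing more can be done
None
```

The pack in the right-hand charger is home against the end stop, and the job is handed in. I pressed its front flat with the shut fingertips behind the ridge and pushed it forward under the leaf spring. I then relieved the push, lifted off and moved clear. The job finished at about 13 s of the 38 s allowed.

**Seating:** the fingertips stopped moving while the forward force rose from 16 to 31 N. The pictures taken afterwards put the nose about 0.3 mm before the stop and the tail about 131 mm before it. The top face was flat, about 35.5 mm above the bench.

**Disagreement:** one measurement taken during the push put the tail about 4 mm and the ridge about 2 mm further forward than home. The measurement after release agreed with home to within about 2 mm, apart from the nose–tail length, which varied by 1–2 mm.

**Forces:** at the leaf bend the fingertips briefly pressed with 51 N down and 35 N forward. The arm and gripper body touched nothing.

**Other items:** in the final pictures the other pack, the thermometer case and the green look-alikes in view look unmoved. I did not check the beakers, gel bottle or most of the meter in those crops, but the arm did not go near them.

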